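# Escape-game console: hang up the port guard, hold the cap at half twist

## Task

The orange guard stands over the round port of the puzzle console: take it off and hang it astride the steel rail, then let go of it. Fit the blue bayonet cap down into the port until it sits flat on the rim, twist it clockwise (seen from above) against the port's spring to the green half-way mark, 45 degrees, never as far as the red mark where the lock clicks, and finish while still gripping the cap and holding it there: the spring turns it back if you let go. Leave everything else on the table where it is.

Things in the scene. Friction and masses are not known exactly. Their poses are not given: they have to be found in the camera images.
- console: Fixed puzzle console: aluminium box 200 x 200 x 60 mm with a wooden top, in the middle of the table, turned up to 0.3 rad. Origin: centre of its underside; z up. The port is in the centre of its top.
- port (a point): Centre of the port's mouth, on top of the steel rim ring (63 mm above the table, outer radius 48 mm). Hole of radius 28.5 mm in the 6 mm thick rim, two slots 18 mm wide along its +x and -x, out to radius 38.5 mm (white dot beyond each). z up. Clockwise of each slot a green half-way mark at 45 and a red lock mark at 75 degrees. Stops under the rim block anticlockwise turning.
- rotor (a joint): Spring-returned brass rotor under the rim: 0 at rest, grows (rad) as the cap's lugs turn it clockwise seen from above; hard stop at 1.5. The lugs have about 0.1 rad of play before they meet it, so it reads about 0.1 less than the cap's turn from the slots. It takes 0.04 N m at 0, 0.13 N m at 0.78 rad. The lock counts as clicked at 1.2 rad.
- guard: Loose orange strap arch, 130 g, 24 mm wide (along its x), 5 mm thick, pointed top with 30 degree slopes; feet spread along its y (112 mm clear between legs, 140 mm over the feet). Origin: between the feet, at their underside; z up. Starts on the console's wood (60 mm high) astride the port. On the peak a black square grip, 20 x 20 mm, sides along x and y, 84 to 122 mm above the origin.
- guard_apex (a point): Underside of the guard's peak, 81 mm above the guard's origin, on its vertical axis; guard's axes. To hang the guard, the rail must run along the guard's x, under this point.
- rail: Fixed rail stand, left or right of the console: wooden base 250 x 90 x 10 mm, two wooden posts 162 mm tall, 14 x 24 mm, at its x = +-112 mm, carrying a horizontal steel bar of radius 8 mm along its x, 210 mm of it free. Origin: centre of its underside; z up.
- rail_mid (a point): Middle of the steel bar, on its axis, 150 mm above the table; x along the bar, z up. When the guard hangs, guard_apex lies about 9 mm above this height.
- cap: Loose blue bayonet cap, 150 g, on the yellow card. Origin: centre of its underside, z up. Steel plug radius 26 mm, 12.5 mm tall; at its foot two lugs along +x and -x to radius 35 mm, 12 mm wide, 5 mm tall; flange radius 36 mm from 12.5 to 18.5 mm; grip bar 56 mm long (x), 14 mm thick (y), up to 52.5 mm, white line along it. Half-turn symmetric. Seated, its origin is 12.5 mm below point port.
- card: Fixed yellow laminated card, 200 x 170 x 3 mm, on the side of the console opposite the rail; the cap, the yellow roll and the marker stand on it. Origin: centre of its underside.
- roll: Bystander: upright yellow cylinder, radius 18 mm, 65 mm tall, loose near a far corner of the card. Origin: centre of its underside.
- marker: Bystander: white and black pen 100 x 12 x 12 mm lying on the card. Origin: centre of its underside, x along it.
- token: Bystander: purple disc, radius 10 mm, 16 mm tall, near a corner of the console's top. Origin: centre of its underside.
- gear: Bystander: wooden gear, radius 55 mm, 14 mm tall, flat on the table beyond the console. Origin: centre of its underside.
- bluebox: Bystander: flat blue box 80 x 110 x 30 mm beyond the console. Origin: centre of its underside.
- padlock: Bystander: dark padlock lying flat, 70 x 50 x 18 mm, beyond the console. Origin: underside, centre of its body.
- link: Bystander: flat black link plate 134 x 34 x 6 mm, far left on the table. Origin: centre of its underside.

How it is judged:
On the way, in this order (a step that is already met when the one before it is completed fails the run):
1. the guard hangs astride the rail, released and still (y of guard_apex in the frame of rail_mid between -0.02 and 0.02 m and x of guard_apex in the frame of rail_mid between -0.1 and 0.1 m and z of guard_apex in the frame of rail_mid between 0 and 0.02 m and angle between guard's own z axis and vertical below 0.4 rad and contact force between guard and rail above 0.3 N and contact force between guard and the fingers below 0.05 N and contact force between guard and the arm below 0.05 N and linear speed of guard below 0.03 m/s), for 0.3 s.
2. the cap is fully down in the port, not yet turned (horizontal distance between cap and port below 0.005 m and z of cap in the frame of port between -0.016 and -0.0095 m and angle between cap's own z axis and vertical below 0.08 rad and value of joint rotor below 0.25 rad), for 0.1 s.
At the end, for the whole second after the job is handed in: Guard hanging on the bar, peak within 20 mm of it sideways, tilt under 0.4 rad, untouched, still. Cap seated (5 mm off centre, 3 mm height), turned 35 to 55 degrees clockwise, rotor 0.42 to 1.0 rad, steady, gripped with over 2 N. Bystanders within 30 mm of their starts (all of step 1 and horizontal distance between cap and port below 0.005 m and z of cap in the frame of port between -0.016 and -0.0095 m and angle between cap's own z axis and vertical below 0.08 rad and angle between the x axis of cap and the x axis of port, either way round between 0.61 and 0.96 rad and value of joint rotor between 0.42 and 1 rad and velocity of joint rotor between -0.1 and 0.1 rad/s and contact force between the fingers and cap above 2 N and distance of each of roll, marker, token, gear, bluebox, padlock, link from where it was at the start of the episode below 0.03 m); the arm keeps its last pose, push and grip.
It fails at once if the lock clicks (rotor past 1.2 rad) (value of joint rotor above 1.2 rad).
It fails at once if a bystander is pushed more than 30 mm (distance of any of roll, marker, token, gear, bluebox, padlock, link from where it was at the start of the episode above 0.03 m).
It also fails if it takes over 64 s, if anything falls off the work surface, if the arm or the gripper's body presses on something with over 40 N, if the wrist force passes 120 N, or if a joint passes its speed limit or range.

## Robot

A 7-joint arm with a two-finger parallel gripper is mounted at the origin on the work surface. World frame = base frame: x ahead of the robot, y to its left, z up, the work surface at z = 0. Lengths are in m, angles in rad, forces in N, time in s.
With the tool pointing down it reaches from about 0.4 to 0.75 m from the base axis. Payload 19.5 kg.
Tool frame: the origin (TCP) lies on the centre line of the jaws, within the pads' length; the fingertips stand 19 mm ahead of it and the grasp point (between the pads) is the TCP; z points along the fingers, y is the direction in which the jaws open and shut (so a half turn about z gives the same grasp; the last joint's range is limited). The gripper opens to 85 mm and grips with 20 to 120 N. Pads are 22 mm wide; open, the fingers measure 114 mm over their backs; the gripper's body (76 mm by 85 mm) begins 54 mm behind the grasp point. The pads swing forward as they close: fully open they stand 13 mm farther back than shut.
Start: joints at [-1.346, 0.707, -0.028, 1.485, 0.022, 0.951, -0.075], TCP at [0.152, 0.555, 0.25] pointing down, gripper open.
Joint ranges: [-2.71, 2.71], [-0.32, 2.16], [-1.57, 1.52], [0, 2.45], [-1.46, 4.6], [0, 2.02], [-2.83, 2.83]. Speed limits (rad/s): [1.89, 1.89, 2.57, 2.57, 3.01, 3.01, 3.01].

## Interface

Orientations are given as a unit quaternion [x, y, z, w].
In Python, from rig import r gives the robot as it stands.
- The arm moves only by the shell command python3 -m crank 'ROWS' [FORCE]. ROWS is JSON, a list that holds one entry, the list of rows, each a list of 7 numbers: the shift along the world's x, y, z in mm, then the turn, a rotation vector about the world's x, y, z in rad, then the closure, from -1 (fully open) to 1 (shut). A call has 1 to 20 rows; each row shifts and turns the pose as measured when the row begins; what a row does not reach is not made up. A row lasts 1/10 s, in which the tool goes at most 50 mm and 8.59 degrees, less where a joint would pass 70% of its speed; a pose out of reach is approached as far as the arm can. A call is refused whole if a number of a shift passes 50 or a number of a turn 0.15, either way. A call with a gripper value outside its range is refused whole. The fingers move at their own pace and stop on an object; FORCE is the grip in N (left out, the last holds). Time passes only in rows, so rows that do not move let the fingers close. It gives the time, the measured TCP pose, the force and the opening at its end, in the units of the state.
- r.sense(): the state, without advancing time (a new reading comes with each control period).
- r.get_image(name): name is "scene" or "top"; returns a dict with "frame" (420x560x3 uint8, red, green, blue), "range_z" (420x560 float32, m along the optical axis (not along the pixel's ray), 0 where there is no reading), "mtx" (3x3 intrinsics, pixels), "world_from_camera" (4x4, takes a point from camera to world coordinates). Camera axes: x right, y up, looking along -z (the intrinsics and any distortion apply to the point x, -y, -z); pixel columns grow to the right and rows downward; lengths in m; the calibration is good to about 2 mm. A picture is of the moment at which its call begins.
- r.finish_job(): hands the job in, once; it reports no verdict.
Trained networks look in a picture, given as the dict that the camera call returned (one of the last four; its "shot" number tells which), for a name from the list of things; names that differ only in an ending like _2 or _b are one class to them, and where a whole thing is asked for, a point or a joint stands for the part that bears it (a point fixed in the world has none). Each returns a list of dicts, best first, with "score" (0 to 1); they miss things now and then, are a little off and sometimes report something else, mostly with a low value. They report only what shows in the picture. A call takes as long as a camera call.
- r.outline_of(picture, thing): "pixels" (420x560 bool, what is visible of it) and "at" ([column, row] in pixels, amid what is visible of it).
The state is a dict: "t": time; "q": joint angles; "qvel": joint speeds; "effort": joint torques, N m; "eef_pos": TCP position; "ee_rot": TCP orientation; "wrist_force": force on the tool from outside, world axes, zero at the start; "torque": the same for the moment, N m; "opening": finger opening in m.
Only numpy, scipy, OpenCV 4.12 (cv2) and the standard library are available. Lean on these libraries where they do the work, as an engineer would, in place of code of your own. Each camera call takes 0.05 s, during which the arm holds its last target. There are 200 camera calls.

## Working session

There is one attempt and no reset: what is moved stays moved. The work goes in short steps, Python scripts to look and compute and a shell command to move; the robot and the scene stay as the last step left them, time stands still between calls to the robot, and variables do not carry over. Pictures are saved under pics/ and viewed, about 8 in all and at most 12, crops included, and the job is handed in when it is done.

```bash
ls; mkdir -p pics
cat > h.py <<'E'
from rig import r
import numpy as np, cv2
def cloud(p):
    z=p["range_z"]; K=p["mtx"]; h,w=z.shape
    u,v=np.meshgrid(np.arange(w),np.arange(h))
    c=np.stack([(u-K[0,2])/K[0,0]*z,-(v-K[1,2])/K[1,1]*z,-z],-1)
    T=p["world_from_camera"]; return c@T[:3,:3].T+T[:3,3]
def save(p,n): cv2.imwrite(f"pics/{n}.png",p["frame"][...,::-1])
E
python3 - <<'E'
from h import *
s=r.sense(); print(s)
for n in("scene","top"):
    p=r.get_image(n); save(p,n+"0"); c=cloud(p); np.savez(f"{n}0.npz",c=c,f=p["frame"],z=p["range_z"],K=p["mtx"],T=p["world_from_camera"])
    print(n,p["world_from_camera"].round(3).tolist(),[k for k in p])
    for t in "console port guard rail cap card roll marker token gear bluebox padlock link".split():
        try: o=r.outline_of(p,t)
        except Exception as e: print(t,e);continue
        for d in o[:2]:
            m=d["pixels"]&(p["range_z"]>0)
            print(t,round(d["score"],2),d["at"],m.sum(),np.median(c[m],0).round(3),c[m][:,2].max().round(3) if m.any() else 0)
E
```

```text
pics
{'t': 0.0, 'q': array([-1.34570113,  0.70710511, -0.02760196,  1.48500257,  0.02198605,
        0.95091322, -0.07547406]), 'qvel': array([-1.23162663e-06, -1.05707796e-03, -1.24719869e-03,  1.20050645e-03,
        7.19973537e-04, -1.24556598e-03,  4.55870643e-04]), 'effort': array([-6.83931867e-04, -8.83207226e+01,  1.23446725e+00, -2.36168754e+01,
        1.69210893e-02,  6.41394843e-03,  2.01027568e-07]), 'eef_pos': array([0.15153232, 0.55441385, 0.24982554]), 'ee_rot': array([ 1.32999040e-01,  9.91116007e-01, -5.60164032e-04, -5.71757104e-05]), 'wrist_force': array([0.55004296, 0.05899442, 0.44516588]), 'torque': array([0.06378142, 0.01066617, 0.00101961]), 'opening': 0.08544409334423575}
scene [[-0.676, -0.393, 0.623, 1.334], [0.737, -0.368, 0.568, 0.676], [0.006, 0.843, 0.538, 0.75], [0.0, 0.0, 0.0, 1.0]] ['frame', 'range_z', 'mtx', 'world_from_camera', 'shot']
console 0.89 [310.0, 245.5] 6069 [0.605 0.076 0.06 ] 0.136
console 0.7 [369.4, 337.7] 725 [0.696 0.317 0.007] 0.011
port 0.59 [318.4, 212.0] 795 [0.565 0.061 0.121] 0.185
port 0.34 [287.2, 311.3] 1610 [0.765 0.161 0.
[... 1091 characters left out ...]
.057
guard 0.7 [268.9, 214.8] 535 [0.557 0.046 0.126] 0.187
rail 0.55 [174.3, 242.5] 3036 [0.49  0.307 0.011] 0.168
cap 0.64 [400.7, 264.6] 520 [ 0.44  -0.319  0.023] 0.062
card 0.91 [400.1, 281.0] 3375 [ 0.427 -0.328  0.003] 0.072
roll 0.45 [379.9, 238.6] 185 [ 0.508 -0.258  0.066] 0.076
marker 0.47 [428.3, 268.5] 156 [ 0.435 -0.399  0.015] 0.024
token 0.66 [397.5, 278.4] 3370 [ 0.427 -0.326  0.003] 0.072
token 0.18 [295.6, 153.8] 1089 [ 0.755 -0.022  0.028] 0.038
gear 0.65 [234.8, 155.9] 955 [0.756 0.151 0.007] 0.021
bluebox 0.7 [296.3, 154.7] 1073 [ 0.756 -0.022  0.028] 0.038
padlock 0.8 [340.8, 168.0] 289 [ 0.719 -0.157  0.016] 0.027
link 0.68 [180.0, 177.8] 419 [0.694 0.31  0.005] 0.164
```

Run:
```python
import cv2,numpy as np
a=cv2.imread("pics/top0.png")
cv2.imwrite("pics/v1.png",cv2.resize(a[130:340,130:450],None,fx=2.5,fy=2.5,interpolation=cv2.INTER_CUBIC))
```

```text
(no output)
```

View pics/v1.png

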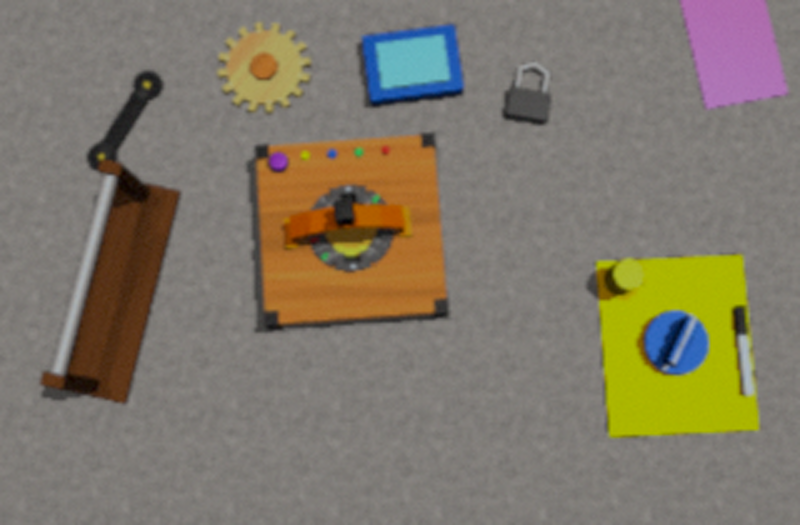

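View pics/scene0.png

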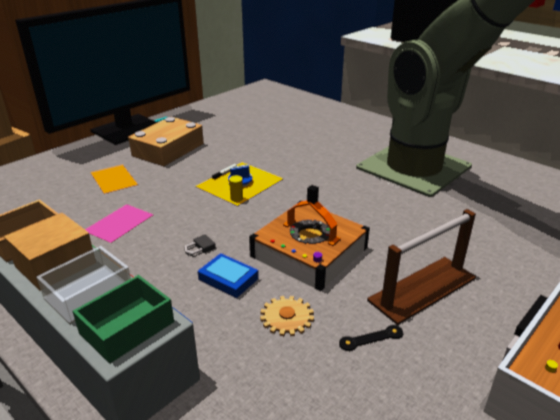

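The top view (crop 2.5x, offset 130,130) shows the console in the middle with the guard's feet spread along about world y and the black grip at crop (345,208). The rail is at the left with its bar from (110,170) to (60,385). The cap is on the yellow card at (677,342), with its bar tilted about 25° from image-up. The roll is at (628,275) and the marker at the right edge of the card. The scene view agrees with this. Next I'll measure.

```bash
cat > meas.py <<'E'
from h import *
def line(P):
    m=P.mean(0); u,s,v=np.linalg.svd(P-m,full_matrices=False); d=v[0]*np.sign(v[0][0]); return m,d
for n in("scene","top"):
    D=np.load(n+"0.npz"); c=D["c"]; f=D["f"].astype(int); hsv=cv2.cvtColor(D["f"],cv2.COLOR_RGB2HSV)
    x,y,z=c[...,0],c[...,1],c[...,2]
    def box(a,b,e,g,h,i): return (x>a)&(x<b)&(y>e)&(y<g)&(z>h)&(z<i)
    print("==",n)
    m=box(.4,.7,-.1,.18,.054,.068); P=c[m]
    rc=cv2.minAreaRect(P[:,:2].astype(np.float32)*1000); print("console",rc,"z",np.median(P[:,2]))
    m=box(.45,.65,-.05,.14,.15,.2); P=c[m]; print("grip",len(P),P.mean(0).round(4),((P.min(0)+P.max(0))/2).round(4),np.ptp(P,axis=0).round(3),P.max(0).round(3))
    m=box(.45,.65,-.06,.16,.075,.14)&(hsv[...,1]>120); P=c[m]; mm,d=line(P[:,:2]); print("guard strap",len(P),mm.round(4),d.round(3),np.ptp(P,axis=0).round(3), "mid",((P.min(0)+P.max(0))/2).round(4))
    m=box(.3,.75,.2,.42,.138,.175); P=c[m]; mm,d=line(P[:,:2]); print("bar",len(P),mm.round(4),d.round(3)); t=(P[:,:2]-mm)@d; print(t.min(),t.max(), "mid",mm+d*(t.min()+t.max())/2, "ztop",np.percentile(P[:,2],[50,90,98]))
    k=abs(t)<.09; Q=P[k]; s=(Q[:,:2]-mm)@np.array([-d[1],d[0]]); print(" lateral",s.min(),s.max(),"at top",s[Q[:,2]>np.percentile(Q[:,2],80)].mean())
    m=box(.3,.7,.2,.42,.006,.014); P=c[m]; rc=cv2.minAreaRect(P[:,:2].astype(np.float32)*1000); print("base",rc)
    m=box(.36,.5,-.38,-.26,.047,.065); P=c[m]; mm,d=line(P[:,:2]); t=(P[:,:2]-mm)@d; print("capbar",len(P),mm.round(4),"ang",np.degrees(np.arctan2(d[1],d[0])),np.ptp(t),"mid",mm+d*(t.min()+t.max())/2,"z",np.percentile(P[:,2],[50,95]))
    m=box(.36,.5,-.38,-.26,.015,.028); P=c[m]; (cx,cy),R=cv2.minEnclosingCircle(P[:,:2].astype(np.float32)*1000); print("flange",len(P),cx,cy,R)
    # rectify port plane
    K,T=D["K"],D["T"]; Ti=np.linalg.inv(T)
    def proj(w): q=w@Ti[:3,:3].T+Ti[:3,3]; return np.stack([K[0,0]*q[...,0]/-q[...,2]+K[0,2],-K[1,1]*q[...,1]/-q[...,2]+K[1,2]],-1)
    gx=np.arange(.66,.42,-.0006); gy=np.arange(.17,-.07,-.0006)
    X,Y=np.meshgrid(gx,gy,indexing='ij'); uv=proj(np.stack([X,Y,0*X+.063],-1)).astype(np.float32)
    im=cv2.remap(D["f"],uv[...,0],uv[...,1],cv2.INTER_CUBIC); cv2.imwrite(f"pics/rect_{n}.png",im[...,::-1])
a=cv2.imread("pics/rect_top.png");b=cv2.imread("pics/rect_scene.png"); cv2.imwrite("pics/v2.png",np.hstack([a,b]))
E
python3 meas.py
```

```text
== scene
console ((561.6282958984375, 46.31889343261719), (208.88546752929688, 206.1787567138672), 5.196989059448242) z 0.06137550495253086
grip 186 [0.5663 0.0537 0.17  ] [0.5631 0.0511 0.1679] [0.025 0.023 0.035] [0.576 0.062 0.185]
guard strap 502 [0.5691 0.0703] [0.077 0.997] [0.101 0.151 0.065] mid [0.5934 0.0632 0.1075]
bar 902 [0.5093 0.3175] [ 0.978 -0.208]
-0.1311061386731043 0.10943893121307276 mid [0.49867522 0.31972497] ztop [0.15683533 0.16159002 0.16354283]
 lateral -0.010849919649086034 0.006443391806427986 at top -0.0021992574854175634
base ((492.3692626953125, 301.036865234375), (163.22238159179688, 409.71942138671875), 80.83731842041016)
capbar 96 [ 0.4466 -0.318 ] ang -24.37761591666979 0.05642433528584444 mid [ 0.44587626 -0.31767931] z [0.05441797 0.05846117]
flange 86 447.26702880859375 -317.0665283203125 36.66239929199219
== top
console ((558.9310302734375, 44.22352600097656), (201.85606384277344, 203.173095703125), 5.195402145385742) z 0.06001276800203148
grip 78 [0.5567 0.0474 0.1784] [0.5577 0.0467 0.1691] [0.02  0.02  0.037] [0.568 0.057 0.187]
guard strap 346 [0.5618 0.0518] [0.108 0.994] [0.098 0.147 0.065] mid [0.5885 0.0605 0.1075]
bar 655 [0.4911 0.313 ] [ 0.979 -0.203]
-0.11636577407006247 0.12151257909477384 mid [0.4935774  0.31246106] ztop [0.15639209 0.16113423 0.16330704]
 lateral -0.0070478324712223706 0.010165152958384169 at top 0.0005104603523621516
base ((500.8251953125, 309.36614990234375), (398.4566955566406, 212.89111328125), 0.8364238739013672)
capbar 117 [ 0.4428 -0.3206] ang 5.001471800385197 0.0871563917585907 mid [ 0.45903093 -0.31917007] z [0.05491883 0.06001014]
flange 375 455.483642578125 -304.9339904785156 58.54153060913086
```

View pics/v2.png

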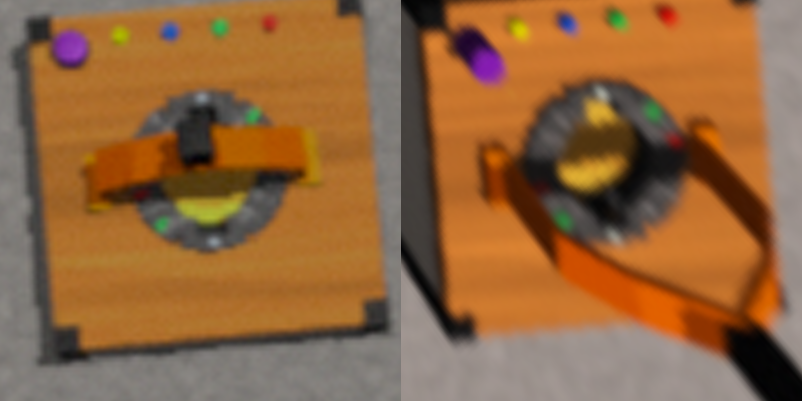

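Left (top camera, rectified at z = 63 mm): port ring centre (208,170), white slot dots at (202,98) and (213,242), so port yaw is about +5°. The right panel agrees, with a camera bias of 2–5 mm. The token contaminated the guard fit and the roll contaminated the cap fit, so I'll redo both without them.

Run:
```python
from h import *
for n in("scene","top"):
    D=np.load(n+"0.npz"); c=D["c"]; x,y,z=c[...,0],c[...,1],c[...,2]
    box=lambda a,b,e,g,h,i:c[(x>a)&(x<b)&(y>e)&(y<g)&(z>h)&(z<i)]
    P=box(.5,.605,-.06,.14,.085,.13)
    print(n,"strap",len(P)); 
    for lo,hi in((-.06,.02),(.08,.14)):
        Q=P[(P[:,1]>lo)&(P[:,1]<hi)]; print("  leg",len(Q),Q.mean(0).round(4),((Q.min(0)+Q.max(0))/2).round(4),np.ptp(Q,axis=0).round(3))
    P=box(.40,.49,-.37,-.268,.047,.065); rc=cv2.minAreaRect(P[:,:2].astype(np.float32)*1000); m=P[:,:2].mean(0); v=np.linalg.svd(P[:,:2]-m)[2][0]; print(" capbar",len(P),rc,m,np.degrees(np.arctan(v[1]/v[0])))
    P=box(.40,.49,-.37,-.275,.016,.027); print(" flange",cv2.minEnclosingCircle(P[:,:2].astype(np.float32)*1000))
    P=box(.49,.56,-.3,-.21,.045,.08); print(" roll",P.mean(0).round(3),((P.min(0)+P.max(0))/2).round(3))
```

```text
scene strap 285
  leg 81 [ 0.5724 -0.0007  0.1045] [0.5696 0.0032 0.1076] [0.027 0.031 0.045]
  leg 197 [0.558  0.0998 0.1114] [0.5567 0.097  0.1076] [0.028 0.033 0.045]
 capbar 96 ((445.27874755859375, -318.07208251953125), (19.694189071655273, 56.52690505981445), 70.55205535888672) [ 0.44662221 -0.31801734] -24.37761591666979
 flange ((447.26702880859375, -317.0665283203125), 36.66239929199219)
 roll [ 0.52  -0.254  0.062] [ 0.516 -0.259  0.059]
top strap 206
  leg 101 [0.5627 0.0017 0.1168] [0.5634 0.0032 0.1133] [0.026 0.032 0.033]
  leg 90 [0.5532 0.0947 0.1155] [0.5532 0.0944 0.1115] [0.026 0.029 0.035]
 capbar 113 ((441.19146728515625, -323.0926513671875), (14.719514846801758, 57.150169372558594), 64.3011703491211) [ 0.44097444 -0.32256193] -26.19624498347824
 flange ((441.0862731933594, -323.2138366699219), 36.08738708496094)
 roll [ 0.51  -0.261  0.066] [ 0.511 -0.262  0.061]
```

```bash
python3 -m crank '[[[27,-34,4,0,0,0.03,-1],[27,-34,4,0,0,0.03,-1],[27,-34,4,0,0,0.03,-1],[27,-34,4,0,0,0.03,-1],[27,-34,4,0,0,0.03,-1],[27,-34,4,0,0,0.03,-1],[27,-34,4,0,0,0.03,-1],[27,-34,4,0,0,0.03,-1],[27,-34,4,0,0,0.03,-1],[27,-34,4,0,0,0.03,-1],[27,-34,4,0,0,0.03,-1],[27,-34,4,0,0,0.03,-1],[27,-34,4,0,0,0.02,-1],[27,-34,4,0,0,0,-1],[27,-34,4,0,0,0,-1]]]'
```

```text
t: 2.9
eef_pos: [0.5647, 0.025, 0.3131]
ee_rot: [-0.069, 0.998, 0.001, 0.001]
wrist_force: [0.3, 0.3, 0.4]
opening: 0.0857
```

```bash
python3 -m crank '[[[-4,24,-5,0,0,-0.02,-1],[0,0,-30,0,0,0,-1],[0,0,-30,0,0,0,-1],[0,0,-30,0,0,0,-1],[0,0,-20,0,0,0,-1],[0,0,0,0,0,0,-1]]]'
python3 - <<'E'
from h import *
s=r.sense(); print(s["eef_pos"])
for n in("scene","top"):
    p=r.get_image(n); save(p,n+"1")
a=cv2.imread("pics/top1.png")[170:260,220:320]; b=cv2.imread("pics/scene1.png")[130:270,240:380]
cv2.imwrite("pics/v3.png",np.hstack([cv2.resize(a,(400,400)),cv2.resize(b,(400,400))]))
E
```

```text
t: 3.5
eef_pos: [0.5638, 0.042, 0.1942]
ee_rot: [-0.053, 0.999, -0.0, 0.002]
wrist_force: [0.1, 0.5, 1.0]
opening: 0.0853
[0.56376566 0.04199153 0.19418043]
```

View pics/v3.png

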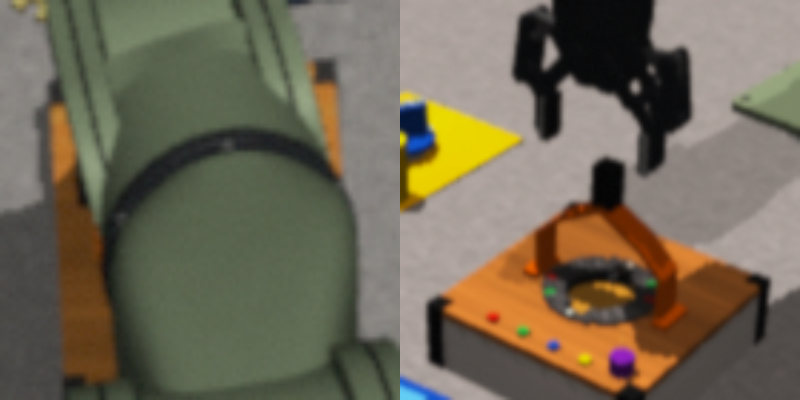

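The fingers straddle the black grip in the scene view, with fingertips at (545,130) and (650,165) and the grip top at (608,165). From above, the arm hides the port. I'll descend and close.

```bash
python3 -m crank '[[[-3,6,-18,0,0,0,-1],[0,0,-9,0,0,0,-1],[0,0,0,0,0,0,-1],[0,0,0,0,0,0,1],[0,0,0,0,0,0,1],[0,0,0,0,0,0,1],[0,0,0,0,0,0,1],[0,0,0,0,0,0,1],[0,0,0,0,0,0,1],[0,0,0,0,0,0,1]]]' 50
```

```text
t: 4.6
eef_pos: [0.5649, 0.0474, 0.176]
ee_rot: [-0.052, 0.999, 0.0, 0.009]
wrist_force: [-0.4, -0.6, -1.4]
opening: 0.0191
```

```bash
python3 -m crank '[[[0,0,20,0,0,0,1],[0,0,30,0,0,0,1],[0,0,30,0,0,0,1],[0,0,30,0,0,0,1],[0,0,20,0,0,0,1],[-8,30,5,0,0,-0.04,1],[-8,30,0,0,0,-0.04,1],[-8,30,0,0,0,-0.04,1],[-8,30,0,0,0,-0.04,1],[-8,30,0,0,0,-0.04,1],[-8,30,0,0,0,-0.04,1],[-8,30,0,0,0,-0.03,1],[-8,28,0,0,0,-0.03,1],[0,0,0,0,0,0,1],[0,0,0,0,0,0,1]]]'
python3 - <<'E'
from h import *
s=r.sense(); print(s["eef_pos"],s["ee_rot"])
for n in("scene","top"):
    p=r.get_image(n); save(p,n+"2"); c=cloud(p); np.savez(f"{n}2.npz",c=c,f=p["frame"],z=p["range_z"],K=p["mtx"],T=p["world_from_camera"])
a=cv2.imread("pics/top2.png")[130:330,120:320]; b=cv2.imread("pics/scene2.png")[130:330,280:480]
cv2.imwrite("pics/v4.png",np.hstack([cv2.resize(a,(400,400)),cv2.resize(b,(400,400))]))
E
```

```text
t: 6.1
eef_pos: [0.4946, 0.2933, 0.3149]
ee_rot: [0.104, 0.995, -0.002, 0.006]
wrist_force: [-0.1, -1.3, -0.9]
opening: 0.019
[0.49461922 0.29327347 0.3148728 ] [ 0.10432386  0.99452212 -0.00159533  0.00630467]
```

View pics/v4.png

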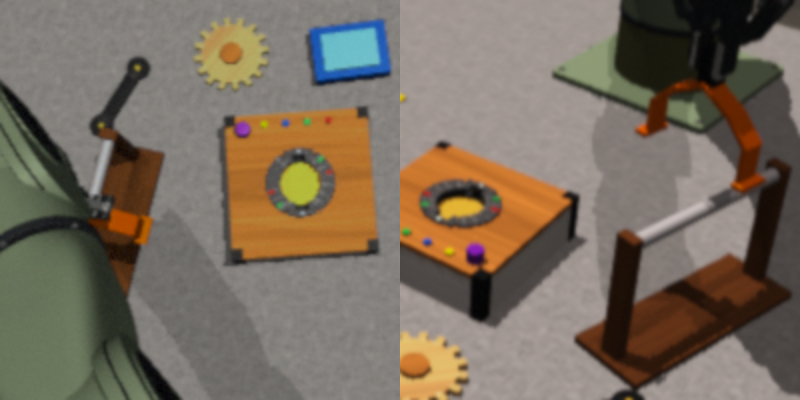

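The guard is held firmly and parallel to the bar. It needs about 20 mm more toward +y before descending; the port is now clear in both views.

```bash
python3 -m crank '[[[1,20,0,0,0,0,1],[0,3,0,0,0,0,1],[0,0,0,0,0,0,1],[0,0,-25,0,0,0,1],[0,0,-30,0,0,0,1],[0,0,-20,0,0,0,1],[0,0,-10,0,0,0,1],[0,0,0,0,0,0,1]]]'
python3 - <<'E'
from h import *
s=r.sense(); print(s["eef_pos"],s["ee_rot"])
p=r.get_image("scene"); save(p,"scene3"); b=cv2.imread("pics/scene3.png")[150:330,340:520]
cv2.imwrite("pics/v5.png",cv2.resize(b,(540,540)))
# port circle + dots in image set 2
for n in("scene","top"):
    D=np.load(n+"2.npz"); K,T=D["K"],D["T"]; Ti=np.linalg.inv(T)
    gx=np.arange(.63,.49,-.0004); gy=np.arange(.12,-.03,-.0004); X,Y=np.meshgrid(gx,gy,indexing='ij')
    q=np.stack([X,Y,0*X+.063],-1)@Ti[:3,:3].T+Ti[:3,3]
    uv=np.stack([K[0,0]*q[...,0]/-q[...,2]+K[0,2],-K[1,1]*q[...,1]/-q[...,2]+K[1,2]],-1).astype(np.float32)
    im=cv2.remap(D["f"],uv[...,0],uv[...,1],cv2.INTER_CUBIC); hsv=cv2.cvtColor(im,cv2.COLOR_RGB2HSV)
    grey=((hsv[...,1]<90)).astype(np.uint8); k,l,st,ce=cv2.connectedComponentsWithStats(grey); i=1+st[1:,4].argmax()
    cs,_=cv2.findContours((l==i).astype(np.uint8),cv2.RETR_EXTERNAL,cv2.CHAIN_APPROX_NONE); cnt=max(cs,key=len)
    for ce in [cv2.fitEllipse(cnt)]: print(n,"ring",gx[int(ce[0][1])],gy[int(ce[0][0])],[a*.0004 for a in ce[1]])
    for nm,mk in(("green",(hsv[...,0]>45)&(hsv[...,0]<85)&(hsv[...,1]>100)&(hsv[...,2]>50)),("red",((hsv[...,0]<6)|(hsv[...,0]>172))&(hsv[...,1]>130)&(hsv[...,2]>50)),("white",(hsv[...,1]<60)&(hsv[...,2]>185))):
        k,l,st,cc=cv2.connectedComponentsWithStats(mk.astype(np.uint8))
        print(" ",nm,[(gx[int(cc[j][1])].round(4),gy[int(cc[j][0])].round(4),int(st[j,4])) for j in range(1,k) if st[j,4]>20])
    cv2.imwrite(f"pics/r2_{n}.png",im[...,::-1])
cv2.imwrite("pics/v6.png",np.hstack([cv2.imread("pics/r2_top.png"),cv2.imread("pics/r2_scene.png")]))
E
```

```text
t: 7.0
eef_pos: [0.499, 0.3088, 0.2286]
ee_rot: [0.109, 0.994, -0.002, 0.008]
wrist_force: [-0.2, 0.4, -0.8]
opening: 0.0194
[0.49900231 0.30878383 0.22861192] [ 0.10868689  0.99404351 -0.00188027  0.00781888]
scene ring 0.5632000000000074 0.04800000000000043 [0.087000732421875, 0.09435970458984376]
  green [(np.float64(0.5936), np.float64(0.0188), 414), (np.float64(0.5284), np.float64(0.0732), 373)]
  red [(np.float64(0.6124), np.float64(0.1088), 41), (np.float64(0.5756), np.float64(0.0064), 478), (np.float64(0.5464), np.float64(0.0868), 562)]
  white []
top ring 0.5580000000000079 0.04600000000000044 [0.08905928344726563, 0.09508202514648438]
  green [(np.float64(0.5904), np.float64(0.0184), 310), (np.float64(0.526), np.float64(0.0736), 253)]
  red [(np.float64(0.5732), np.float64(0.006), 240), (np.float64(0.5436), np.float64(0.086), 261)]
  white []
```

View pics/v5.png

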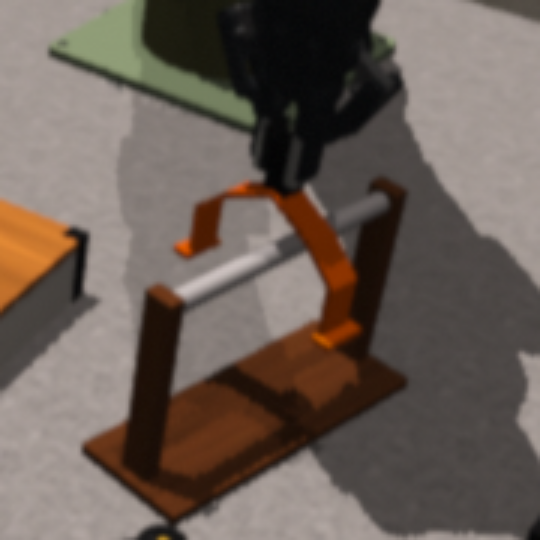

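View pics/v6.png

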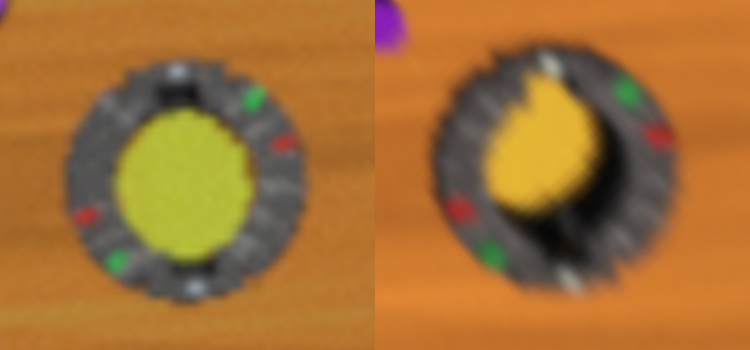

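The guard straddles the bar. The port marks give a centre of about (0.560, 0.046) with yaw about 5°, and the cameras differ by 2.7 mm in x. I'll lower the guard onto the bar.

```bash
python3 -m crank '[[[0,6,-10,0,0,0,1],[0,1,-12,0,0,0,1],[0,0,-8,0,0,0,1],[0,0,-3,0,0,0,1],[0,0,0,0,0,0,1],[0,0,0,0,0,0,1]]]'
```

```text
t: 7.65
eef_pos: [0.5, 0.3169, 0.1957]
ee_rot: [0.109, 0.994, -0.001, 0.009]
wrist_force: [0.4, 0.5, -1.5]
opening: 0.0189
```

```bash
python3 -m crank '[[[0,0,-3,0,0,0,1],[0,0,0,0,0,0,1],[0,0,0,0,0,0,1]]]'
```

```text
t: 7.95
eef_pos: [0.5008, 0.3171, 0.195]
ee_rot: [0.109, 0.994, 0.001, 0.011]
wrist_force: [-0.2, -0.8, -0.2]
opening: 0.0192
```

```bash
python3 -m crank '[[[0,0,-5,0,0,0,1],[0,0,-2,0,0,0,1],[0,0,0,0,0,0,1]]]'; python3 -c "
from rig import r; s=r.sense(); print(s['eef_pos'],s['wrist_force'],s['torque'])"
```

```text
t: 8.25
eef_pos: [0.5025, 0.317, 0.1935]
ee_rot: [0.11, 0.994, 0.002, 0.014]
wrist_force: [0.3, 0.8, -0.9]
opening: 0.019
[0.50250837 0.31701129 0.19347203] [ 0.26460602  0.84317584 -0.85525712] [-0.05408261  0.02443391 -0.03779097]
```

```bash
python3 -m crank '[[[-2,0,-6,0,0,0,1],[0,0,-6,0,0,0,1],[0,0,0,0,0,0,1]]]'; python3 -c "
from h import *; s=r.sense(); print(s['eef_pos'],s['wrist_force'],s['torque'])
for n in ('scene','top'):
  p=r.get_image(n); c=cloud(p); save(p,n+'4'); x,y,z=[c[...,i] for i in range(3)]; hs=cv2.cvtColor(p['frame'],cv2.COLOR_RGB2HSV)
  m=(x>.45)&(x<.56)&(y>.22)&(y<.42)&(hs[...,0]>5)&(hs[...,0]<16)&(hs[...,1]>190)&(hs[...,2]>120)&(z>.05); P=c[m]; print(n,len(P),P[:,2].min(),P[:,2].max(),np.percentile(P[:,2],[2,98]))"
```

```text
t: 8.55
eef_pos: [0.5052, 0.3167, 0.1905]
ee_rot: [0.111, 0.994, 0.006, 0.022]
wrist_force: [0.1, -0.6, -2.5]
opening: 0.0191
[0.50516087 0.31667104 0.19054196] [ 0.102752   -0.62499777 -2.46228492] [-0.01084105  0.09576688  0.0414961 ]
scene 141 0.08105495863657353 0.15263637349069736 [0.08275464 0.15025014]
top 140 0.07710076227279838 0.2643068510805775 [0.08011965 0.149855  ]
```

```bash
python3 -m crank '[[[-5,0,-2,0,0.04,0,1],[-2,0,-2,0,0.02,0,1],[0,0,0,0,0.01,0,1]]]'; python3 -c "
from rig import r; s=r.sense(); print(s['eef_pos'],s['ee_rot'],s['wrist_force'],s['torque'])"
```

```text
t: 8.95
eef_pos: [0.5014, 0.3164, 0.1895]
ee_rot: [0.112, 0.994, 0.003, -0.01]
wrist_force: [-2.4, -1.9, 1.8]
opening: 0.0192
[0.50137352 0.31636069 0.18947912] [ 0.11157986  0.99370101  0.00337401 -0.00984142] [-2.447493   -1.9451733   1.77001714] [-0.37925197  0.4523329  -0.00511519]
```

```bash
python3 -m crank '[[[0,0,0,0,0,0,-1],[0,0,0,0,-0.02,0,-1],[0,0,0,0,0,0,-1],[0,0,0,0,0,0,-1],[0,0,0,0,0,0,-1],[0,0,5,0,0,0,-1],[0,0,30,0,0,0,-1],[0,0,40,0,0,0,-1],[0,0,40,0,0,0,-1],[0,-40,10,0,0,0,-1],[0,-40,0,0,0,0,-1],[0,-40,0,0,0,0,-1],[0,-30,0,0,0,0,-1]]]'
python3 - <<'E'
from h import *
s=r.sense(); print(s["eef_pos"],s["ee_rot"])
P={}
for n in("scene","top"):
    p=r.get_image(n); save(p,n+"5"); c=cloud(p); D=p
    x,y,z=[c[...,i] for i in range(3)]
    Q=c[(x>.42)&(x<.57)&(y>.26)&(y<.37)&(z>.165)&(z<.22)]; print(n,"grip",len(Q),Q.mean(0).round(3) if len(Q) else 0,Q.max(0).round(3) if len(Q) else 0)
a=cv2.imread("pics/top5.png")[150:310,120:280]; b=cv2.imread("pics/scene5.png")[170:330,350:510]
cv2.imwrite("pics/v7.png",np.hstack([cv2.resize(a,(400,400)),cv2.resize(b,(400,400))]))
E
```

```text
t: 10.25
eef_pos: [0.4988, 0.1655, 0.3204]
ee_rot: [0.108, 0.994, 0.006, 0.001]
wrist_force: [0.5, -0.1, -0.7]
opening: 0.0856
[0.49880478 0.16545931 0.32043569] [0.1079217  0.99414277 0.00556658 0.00144069]
scene grip 251 [0.501 0.322 0.187] [0.51  0.334 0.204]
top grip 44 [0.491 0.322 0.198] [0.503 0.329 0.205]
```

View pics/v7.png

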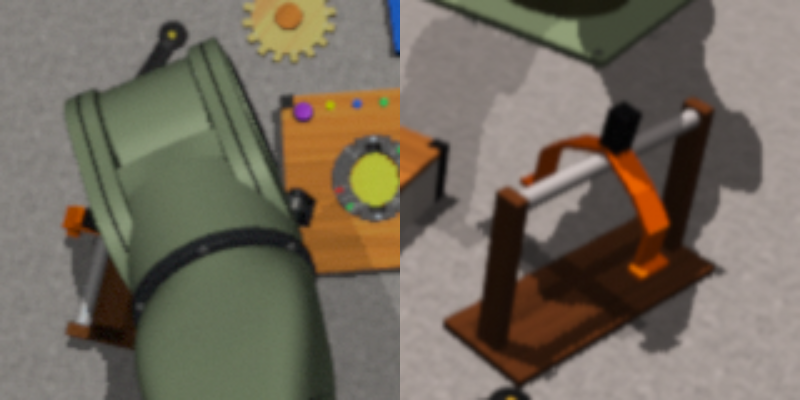

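The guard hangs astride the bar, with the grip top at z≈0.204 (expected 0.200) and no longer touched. Next, the cap.

```bash
python3 -m crank '[[[-4,-25,0,0,0,-0.017,-1],[-4,-35,0,0,0,-0.017,-1],[-4,-35,0,0,0,-0.017,-1],[-4,-35,0,0,0,-0.017,-1],[-4,-35,0,0,0,-0.017,-1],[-4,-35,-5,0,0,-0.017,-1],[-4,-35,-5,0,0,-0.017,0],[-4,-35,-5,0,0,-0.017,0],[-4,-35,-5,0,0,-0.017,0],[-4,-35,-5,0,0,-0.017,0],[-4,-35,-5,0,0,-0.017,0],[-4,-35,-5,0,0,-0.017,0],[-4,-30,-5,0,0,-0.017,0],[-3,-20,-30,0,0,0,0],[0,0,-30,0,0,0,0],[0,0,-30,0,0,0,0],[0,0,-10,0,0,0,0]]]'; python3 -c "
from rig import r;import numpy as np; s=r.sense(); print(s['eef_pos'],s['ee_rot'].round(4)); from scipy.spatial.transform import Rotation as R; y=R.from_quat(s['ee_rot']).as_matrix(); print('yaw',np.degrees(np.arctan2(-y[0,1],y[1,1])),'axis',y[:,2])"
```

```text
t: 12.05
eef_pos: [0.4435, -0.3087, 0.1817]
ee_rot: [0.219, 0.976, 0.006, 0.008]
wrist_force: [-0.3, 0.1, 1.2]
opening: 0.0429
[ 0.44354816 -0.30874878  0.18170246] [0.2194 0.9756 0.0063 0.0075]
yaw -25.340440992376504 axis [ 0.01744154  0.0090791  -0.99980666]
```

```bash
cat > st.py <<'E'
from rig import r;import numpy as np
from scipy.spatial.transform import Rotation as R
s=r.sense(); M=R.from_quat(s['ee_rot']).as_matrix(); a=M[:,2]
print("pos",s['eef_pos'].round(4),"yaw",np.degrees(np.arctan2(-M[0,1],M[1,1])).round(2),"fix rx,ry",(-a[1]).round(4),a[0].round(4),"F",s['wrist_force'].round(1),"T",s['torque'].round(2),"open",s['opening'],"t",s['t'])
E
python3 -m crank '[[[0,-8,-15,-0.009,0.017,0,0],[0,-4,-25,0,0,0,0],[0,0,-25,0,0,0,0],[0,0,-15,0,0,0,0],[0,0,0,0,0,0,0]]]'; python3 st.py
python3 - <<'E'
from h import *
for n in("scene","top"):
    p=r.get_image(n); save(p,n+"6")
a=cv2.imread("pics/top6.png")[190:340,330:480]; b=cv2.imread("pics/scene6.png")[110:230,180:300]
cv2.imwrite("pics/v8.png",np.hstack([cv2.resize(a,(400,400)),cv2.resize(b,(400,400))]))
E
```

```text
t: 12.55
eef_pos: [0.4469, -0.32, 0.1017]
ee_rot: [0.218, 0.976, -0.0, 0.002]
wrist_force: [-0.8, 0.7, 0.4]
opening: 0.0424
pos [ 0.4469 -0.32    0.1017] yaw -25.17 fix rx,ry 0.001 0.003 F [-0.8  0.7  0.4] T [ 0.04 -0.   -0.  ] open 0.042417347216209406 t 12.55
```

View pics/v8.png

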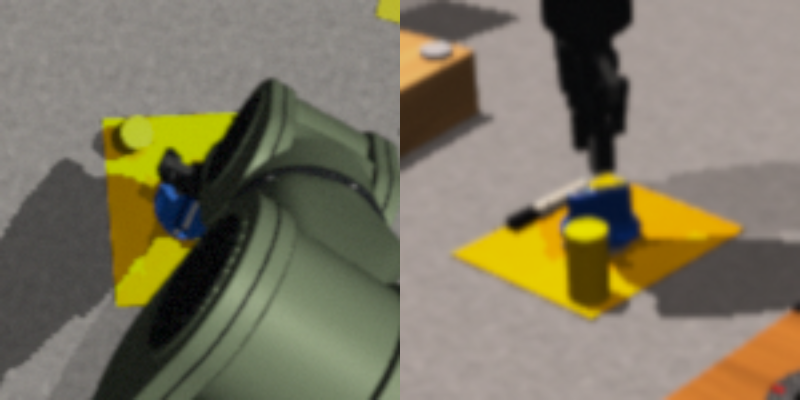

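The fingers are centred over the cap's bar in the scene view, at (600,165) above the bar at (605,195); the roll at (587,260) is clear. Descending.

```bash
python3 -m crank '[[[-3,0,-15,0,0.003,0,0],[0,0,-15,0,0,0,0],[0,0,-13,0,0,0,0],[0,0,-5,0,0,0,0],[0,0,0,0,0,0,0]]]'; python3 st.py
```

```text
t: 13.15
eef_pos: [0.4474, -0.3215, 0.0596]
ee_rot: [0.218, 0.976, -0.002, 0.005]
wrist_force: [-0.5, 0.1, 0.4]
opening: 0.0425
pos [ 0.4474 -0.3215  0.0596] yaw -25.15 fix rx,ry 0.0067 0.0089 F [-0.5  0.1  0.4] T [-0.04  0.04  0.04] open 0.0424903418413347 t 13.15
```

```bash
python3 -m crank '[[[-4,1,-11,0.007,0.012,0,0],[-1,0,-6,0,0.003,0,0],[0,0,0,0,0.002,0,0]]]'; python3 st.py
```

```text
t: 13.45
eef_pos: [0.4424, -0.3208, 0.0424]
ee_rot: [0.218, 0.976, -0.001, -0.004]
wrist_force: [0.4, 0.7, 0.2]
opening: 0.0427
pos [ 0.4424 -0.3208  0.0424] yaw -25.15 fix rx,ry -0.0002 -0.0084 F [0.4 0.7 0.2] T [-0.02 -0.04  0.02] open 0.04267847414440685 t 13.45
```

```bash
python3 -m crank '[[[1,0,3,0,-0.007,0,0],[0,0,0,0,0,0,1],[0,0,0,0,0,0,1],[0,0,0,0,0,0,1],[0,0,0,0,0,0,1],[0,0,0,0,0,0,1],[0,0,0,0,0,0,1]]]' 80; python3 st.py
```

```text
t: 14.15
eef_pos: [0.4437, -0.321, 0.0464]
ee_rot: [0.218, 0.976, -0.0, 0.0]
wrist_force: [0.4, -0.5, -2.1]
opening: 0.0127
pos [ 0.4437 -0.321   0.0464] yaw -25.15 fix rx,ry 0.0004 -0.0 F [ 0.4 -0.5 -2.1] T [-0.05 -0.06 -0.  ] open 0.01266888960610819 t 14.15
```

```bash
python3 -m crank '[[[0,0,15,0,0,0,1],[0,0,25,0,0,0,1],[0,0,30,0,0,0,1],[0,0,30,0,0,0,1],[8,20,20,0,0,0.03,1],[10,32,0,0,0,0.05,1],[10,32,0,0,0,0.05,1],[10,32,0,0,0,0.05,1],[10,32,0,0,0,0.05,1],[10,32,0,0,0,0.05,1],[10,32,0,0,0,0.05,1],[10,32,0,0,0,0.05,1],[10,32,0,0,0,0.05,1],[10,32,0,0,0,0.05,1],[10,20,0,0,0,0.03,1],[0,0,0,0,0,0,1],[0,0,0,0,0,0,1]]]'; python3 st.py
```

```text
t: 15.85
eef_pos: [0.5519, 0.0209, 0.1709]
ee_rot: [-0.045, 0.999, -0.001, -0.0]
wrist_force: [0.9, -0.3, -1.1]
opening: 0.0126
pos [0.5519 0.0209 0.1709] yaw 5.16 fix rx,ry 0.001 -0.0 F [ 0.9 -0.3 -1.1] T [ 0.   -0.02 -0.  ] open 0.012584906659692703 t 15.85
```

```bash
python3 -m crank '[[[5,18,-12,0,0,0,1],[3,7,-18,0,0,0,1],[0,0,-8,0,0,0,1],[0,0,0,0,0,0,1],[0,0,0,0,0,0,1]]]'; python3 st.py
python3 - <<'E'
from h import *
p=r.get_image("scene"); save(p,"scene7"); c=cloud(p); np.savez("scene7.npz",c=c,f=p["frame"],K=p["mtx"],T=p["world_from_camera"])
hs=cv2.cvtColor(p["frame"],cv2.COLOR_RGB2HSV); x,y,z=[c[...,i] for i in range(3)]
blue=(hs[...,0]>100)&(hs[...,0]<125)&(hs[...,1]>120)&(x>.5)&(x<.63)&(y>-.02)&(y<.11)&(z>.075)
P=c[blue]; print(len(P),np.percentile(P[:,2],[2,25,50,75,98]))
Q=P[abs(P[:,2]-s if False else P[:,2]-.1055)<.005]; print("flange",len(Q),cv2.minEnclosingCircle(Q[:,:2].astype(np.float32)*1000))
b=p["frame"][160:300,240:380][...,::-1]; cv2.imwrite("pics/v9.png",cv2.resize(b,(560,560),interpolation=cv2.INTER_CUBIC))
E
```

```text
t: 16.35
eef_pos: [0.5593, 0.0416, 0.1325]
ee_rot: [-0.042, 0.999, -0.002, -0.0]
wrist_force: [-0.1, -0.4, -1.0]
opening: 0.0128
pos [0.5593 0.0416 0.1325] yaw 4.76 fix rx,ry 0.0032 -0.0 F [-0.1 -0.4 -1. ] T [ 0.02 -0.02 -0.01] open 0.012813910353642021 t 16.35
357 [0.1035863  0.10810158 0.1093915  0.11767157 0.14369785]
flange 221 ((562.134033203125, 44.00008773803711), 34.766170501708984)
```

View pics/v9.png

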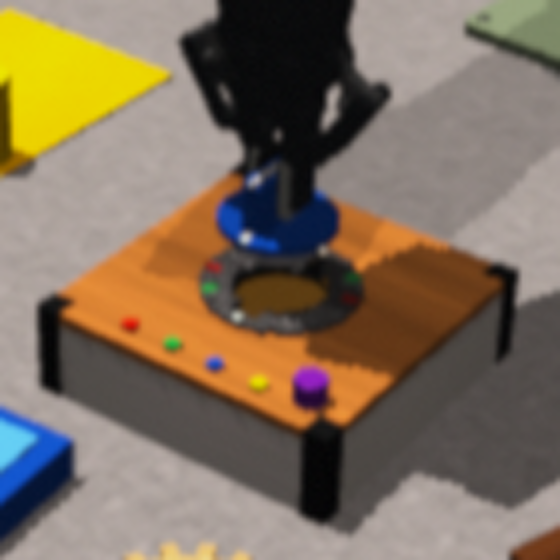

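```bash
cat > fit.py <<'E'
from h import *
from scipy.optimize import least_squares
def fit(D,zo,cx,cy,f):  # zo: cap origin z
    K,T=D["K"],D["T"]; Ti=np.linalg.inv(T)
    def proj(w): q=w@Ti[:3,:3].T+Ti[:3,3]; return np.stack([K[0,0]*q[...,0]/-q[...,2]+K[0,2],-K[1,1]*q[...,1]/-q[...,2]+K[1,2]],-1)
    th=np.linspace(0,2*np.pi,180)
    def hull(x,y,z0,z1,R): 
        p=np.concatenate([np.stack([x+R*np.cos(th),y+R*np.sin(th),0*th+z],-1) for z in(z0,z1)]); return cv2.convexHull(proj(p).astype(np.float32))
    up=cv2.resize(f,None,fx=4,fy=4,interpolation=cv2.INTER_CUBIC); hs=cv2.cvtColor(up,cv2.COLOR_RGB2HSV)
    m=((hs[...,0]>100)&(hs[...,0]<128)&(hs[...,1]>110)).astype(np.uint8)
    u0=proj(np.array([cx,cy,zo+.0155]))
    w=np.zeros_like(m); cv2.circle(w,(int(u0[0]*4),int(u0[1]*4)),110,1,-1); m*=w
    k,l,st,_=cv2.connectedComponentsWithStats(m); i=1+st[1:,4].argmax()
    cs,_=cv2.findContours((l==i).astype(np.uint8),cv2.RETR_EXTERNAL,cv2.CHAIN_APPROX_NONE); C=(max(cs,key=len)[:,0]+.5)/4-.5
    C=C[C[:,1]>u0[1]-1]
    res=lambda a:[cv2.pointPolygonTest(hull(a[0]/1e3,a[1]/1e3,zo+.0125,zo+.0185,.036),(float(q[0]),float(q[1])),True) for q in C]
    s=least_squares(res,[cx*1e3,cy*1e3],loss="soft_l1",f_scale=.5,diff_step=1e-3); print("cap centre mm",s.x.round(2),"n",len(C),"rms px",np.sqrt(np.mean(np.array(res(s.x))**2)).round(2))
if __name__=="__main__":
    D=np.load("scene7.npz"); fit(D,.0891,.5615,.044,D["f"])
    D=np.load("scene0.npz"); fit(D,.003,.446,-.318,D["f"])
    D=np.load("top0.npz"); fit(D,.003,.442,-.322,D["f"])
E
python3 fit.py
```

```text
cap centre mm [554.9   37.52] n 190 rms px 2.59
cap centre mm [ 438.89 -326.88] n 68 rms px 2.01
cap centre mm [ 457.36 -303.04] n 108 rms px 2.49
```

Run:
```python
from h import *
D=np.load("scene7.npz"); K,T=D["K"],D["T"]; Ti=np.linalg.inv(T)
def proj(w): q=w@Ti[:3,:3].T+Ti[:3,3]; return np.stack([K[0,0]*q[...,0]/-q[...,2]+K[0,2],-K[1,1]*q[...,1]/-q[...,2]+K[1,2]],-1)
th=np.linspace(0,2*np.pi,90); s=6; x0,y0,w,h=280,195,70,60
f=D["f"][y0:y0+h,x0:x0+w]; im=cv2.resize(f,None,fx=s,fy=s,interpolation=cv2.INTER_NEAREST)[...,::-1].copy()
for (cx,cy,z,R,col) in((.5615,.0440,.1076,.036,(0,255,255)),(.5615,.0440,.1016,.036,(0,255,255)),(.561,.0463,.063,.048,(255,255,255)),(.561,.0463,.063,.0285,(255,255,255))):
    p=proj(np.stack([cx+R*np.cos(th),cy+R*np.sin(th),0*th+z],-1)); p=((p-[x0,y0]+.5)*s).astype(np.int32); cv2.polylines(im,[p],True,col,1)
cv2.imwrite("pics/v10.png",im)
hs=cv2.cvtColor(f,cv2.COLOR_RGB2HSV)
m=(hs[...,0]>100)&(hs[...,0]<128)&(hs[...,1]>110)
for i in range(0,h,1): print("".join("#" if v else "." for v in m[i]))
```

```text
......................................................................
......................................................................
......................................................................
............................###.......................................
...........................###........................................
..........................##..........................................
......................................................................
......................................................................
......................#...............................................
...........................##.........................................
..........................###.........................................
.........................####.........................................
.....................#..#####.........................................
....................#########........####.............................
..................###########........####.............................
................#############......
[... 2459 characters left out ...]
.............................................................
......................................................................
......................................................................
......................................................................
......................................................................
............###.......................................................
............###.......................................................
......................................................................
......................................................................
......................................................................
```

View pics/v10.png

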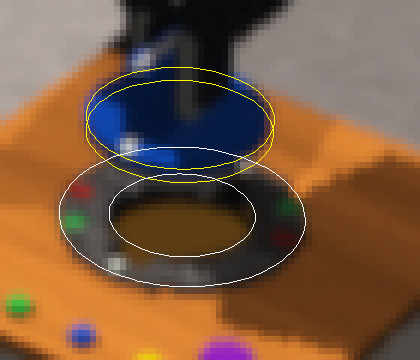

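The overlay shows the ring fits at (561, 46.3). The cap flange sits about 1 px left of and above my drawn guess, so the cap is still short of the port in y. I'll refine it with subpixel hull edges, treating the cap and ring the same way.

```bash
cat > fit2.py <<'E'
from h import *
from scipy.optimize import least_squares
th=np.linspace(0,2*np.pi,240)
def fit(D,sig,c0,z0,z1,R,win,low=0,S=8):
    K,T=D["K"],D["T"]; Ti=np.linalg.inv(T)
    def proj(w): q=w@Ti[:3,:3].T+Ti[:3,3]; return np.stack([K[0,0]*q[...,0]/-q[...,2]+K[0,2],-K[1,1]*q[...,1]/-q[...,2]+K[1,2]],-1)
    def hull(x,y): return cv2.convexHull(proj(np.concatenate([np.stack([x+R*np.cos(th),y+R*np.sin(th),0*th+z],-1) for z in(z0,z1)])).astype(np.float32))
    u0=proj(np.array([*c0,(z0+z1)/2])); a,b=(u0-win).astype(int); f=D["f"][b:b+2*win,a:a+2*win].astype(np.float32)
    g=cv2.resize(sig(f),None,fx=S,fy=S,interpolation=cv2.INTER_LINEAR); m=(g>0).astype(np.uint8)
    k,l,st,_=cv2.connectedComponentsWithStats(m); i=1+st[1:,4].argmax(); ys,xs=np.where(l==i)
    H=cv2.convexHull(np.stack([xs,ys],-1).astype(np.int32))[:,0]; P=(H+.5)/S-.5+[a,b]
    P=P[P[:,1]>u0[1]+low]
    res=lambda v:np.array([cv2.pointPolygonTest(hull(v[0]/1e3,v[1]/1e3),(float(q[0]),float(q[1])),True) for q in P])
    s=least_squares(res,np.array(c0)*1e3,loss="soft_l1",f_scale=.3,diff_step=1e-3)
    print("centre mm",s.x.round(2),"n",len(P),"rms px",np.sqrt(np.mean(res(s.x)**2)).round(2),"mean",res(s.x).mean().round(2),"x-extent",P[:,0].min().round(2),P[:,0].max().round(2))
blue=lambda f:f[...,2]-f[...,0]-15      # blue minus red
grey=lambda f:45-(f[...,0]-f[...,2])    # wood is strongly red>blue
if __name__=="__main__":
    D=np.load("scene7.npz"); 
    for low in(0,3): fit(D,blue,(.5600,.041),.1016,.1076,.036,26,low)
    D=np.load("scene2.npz")
    for low in(0,3): fit(D,grey,(.561,.0463),.0605,.063,.048,30,low)
    D=np.load("top2.npz"); fit(D,grey,(.5583,.046),.0605,.063,.048,30,0)
    D=np.load("top0.npz"); fit(D,blue,(.4412,-.323),.0155,.0215,.036,24,-3)
E
python3 fit2.py
```

```text
centre mm [560.48  38.99] n 25 rms px 0.69 mean 0.28 x-extent 293.94 323.56
centre mm [560.84  39.04] n 18 rms px 0.51 mean 0.13 x-extent 295.56 323.06
centre mm [559.9   45.67] n 28 rms px 0.21 mean 0.09 x-extent 289.81 329.94
centre mm [559.9  45.8] n 22 rms px 0.1 mean 0.02 x-extent 290.56 327.94
centre mm [558.49  45.88] n 26 rms px 0.1 mean 0.03 x-extent 252.69 286.94
centre mm [ 440.94 -321.94] n 37 rms px 0.15 mean 0.08 x-extent 387.44 412.94
```

```bash
python3 -m crank '[[[0,5,0,0.003,0,0.006,1],[0,0,-6,0,0,0,1],[0,0,-8,0,0,0,1],[0,0,0,0,0,0,1]]]'; python3 st.py
```

```text
t: 16.8
eef_pos: [0.5598, 0.046, 0.1189]
ee_rot: [-0.044, 0.999, -0.0, 0.001]
wrist_force: [1.3, -0.3, -1.2]
opening: 0.0126
pos [0.5598 0.046  0.1189] yaw 5.05 fix rx,ry -0.0001 0.0022 F [ 1.3 -0.3 -1.2] T [-0.01  0.03 -0.  ] open 0.01257973558895127 t 16.8
```

```bash
python3 -m crank '[[[0,0,-6,0,0.003,0,1],[0,0,-6,0,0.001,0,1],[0,0,-4,0,0.001,0,1],[0,0,0,0,0,0,1]]]'; python3 st.py
```

```text
t: 17.2
eef_pos: [0.5596, 0.0459, 0.101]
ee_rot: [-0.044, 0.999, 0.0, -0.002]
wrist_force: [-0.8, 0.8, -1.1]
opening: 0.0128
pos [0.5596 0.0459 0.101 ] yaw 5.05 fix rx,ry 0.0002 -0.004 F [-0.8  0.8 -1.1] T [-0.    0.02  0.02] open 0.012824570540212143 t 17.2
```

At z = 0.101 the lugs are already 5 mm below the rim top with no contact force, so the cap has entered the slots. I'll seat it.

```bash
python3 -m crank '[[[0,0,-5,0,-0.002,0,1],[0,0,-4,0,0,0,1],[0,0,-3,0,0,0,1],[0,0,0,0,0,0,1]]]'; python3 st.py
```

```text
t: 17.6
eef_pos: [0.5599, 0.046, 0.0946]
ee_rot: [-0.044, 0.999, -0.0, 0.001]
wrist_force: [-0.5, 0.4, -1.6]
opening: 0.0127
pos [0.5599 0.046  0.0946] yaw 5.03 fix rx,ry 0.0004 0.0021 F [-0.5  0.4 -1.6] T [ 0.06 -0.06  0.03] open 0.01267851295977039 t 17.6
```

```bash
python3 -m crank '[[[0,0,-4,0,0.002,0,1],[0,0,-4,0,0.001,0,1],[0,0,-2,0,0,0,1],[0,0,0,0,0,0,1]]]'; python3 st.py
```

```text
t: 18.0
eef_pos: [0.5603, 0.046, 0.0943]
ee_rot: [-0.044, 0.999, -0.001, 0.003]
wrist_force: [0.4, -0.7, -1.2]
opening: 0.0127
pos [0.5603 0.046  0.0943] yaw 5.01 fix rx,ry 0.0008 0.0055 F [ 0.4 -0.7 -1.2] T [ 0.01 -0.05  0.01] open 0.01265376615215589 t 18.0
```

It stopped at 0.0943 (0.0939 expected) despite a further 10 mm commanded, so the cap is seated with yaw 5.0°. I'll twist clockwise in stages.

```bash
python3 -m crank '[[[0,0,-2,0,0.005,-0.05,1],[0,0,-1,0,0,-0.07,1],[0,0,-1,0,0,-0.07,1],[0,0,-1,0,0,-0.07,1],[0,0,-1,0,0,-0.05,1]]]' 100; python3 st.py
```

```text
t: 18.5
eef_pos: [0.562, 0.0464, 0.0937]
ee_rot: [0.115, 0.993, -0.0, 0.004]
wrist_force: [-6.4, -0.1, 27.1]
opening: 0.0122
pos [0.562  0.0464 0.0937] yaw -13.18 fix rx,ry 0.0016 0.0072 F [-6.4 -0.1 27.1] T [-0.15  1.73  0.56] open 0.012245597968606735 t 18.5
```

```bash
python3 -m crank '[[[-2,0,0,0,0.006,-0.05,1],[0,0,0,0,0,-0.07,1],[0,0,-1,0,0,-0.07,1],[0,0,0,0,0,-0.07,1],[0,0,-1,0,0,-0.05,1]]]' 100; python3 st.py
```

```text
t: 19.0
eef_pos: [0.5609, 0.0463, 0.0937]
ee_rot: [0.272, 0.962, -0.001, 0.002]
wrist_force: [-8.3, -1.2, 38.4]
opening: 0.0126
pos [0.5609 0.0463 0.0937] yaw -31.58 fix rx,ry 0.0031 0.0042 F [-8.3 -1.2 38.4] T [0.03 2.1  0.82] open 0.012599873400236125 t 19.0
```

```bash
python3 -m crank '[[[-1,0,0,0.003,0.004,-0.06,1],[0,0,0,0,0,-0.05,1],[0,0,0,0,0,-0.03,1],[0,0,0,0,0,-0.01,1]]]' 100; python3 st.py
python3 - <<'E'
from h import *
p=r.get_image("scene"); save(p,"scene8"); q=r.get_image("top"); save(q,"top8")
a=p["frame"][180:270,265:365][...,::-1]; b=p["frame"][120:330,180:520][...,::-1]
cv2.imwrite("pics/v11.png",np.hstack([cv2.resize(a,(400,360),interpolation=cv2.INTER_CUBIC),cv2.resize(b,(400,360))]))
E
```

```text
t: 19.4
eef_pos: [0.5604, 0.0462, 0.0938]
ee_rot: [0.346, 0.938, -0.0, 0.001]
wrist_force: [-2.2, -1.0, 6.3]
opening: 0.0123
pos [0.5604 0.0462 0.0938] yaw -40.54 fix rx,ry 0.001 0.0019 F [-2.2 -1.   6.3] T [-0.04  0.33  0.2 ] open 0.01233524390646481 t 19.4
```

View pics/v11.png

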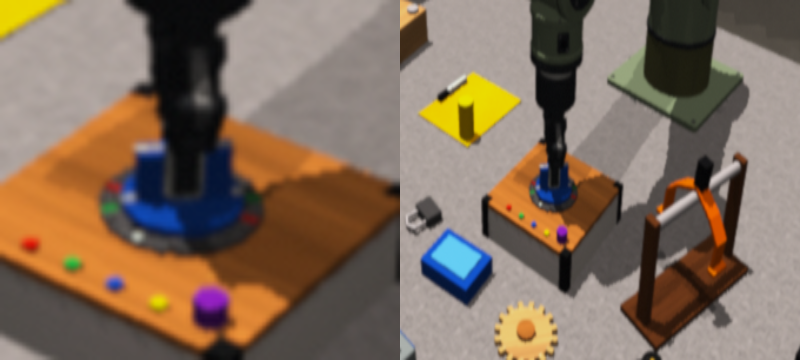

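The cap sits flat in the port, and its flange dot (128,197) points at the green mark (110,208). The bar lies parallel to the image horizontal, as expected at about −40° yaw. The guard still hangs and the bystanders look in place. I'll check that the hold is steady and compare the bystanders with the start.

```bash
python3 st.py
python3 - <<'E'
from h import *
for n in("scene","top"):
    p=r.get_image(n); c=cloud(p); c0=np.load(n+"0.npz")["c"]
    for t in "roll marker token gear bluebox padlock link guard".split():
        o=r.outline_of(p,t)
        if o: d=o[0]; m=d["pixels"]&(p["range_z"]>0); print(n,t,round(d["score"],2),np.median(c[m],0).round(3),"max z",np.percentile(c[m][:,2],98).round(3))
E
python3 st.py
```

```text
pos [0.5604 0.0462 0.0938] yaw -40.49 fix rx,ry 0.0009 0.0019 F [ 0.5 -0.6  4.5] T [0.01 0.33 0.12] open 0.012388194825734606 t 19.5
scene roll 0.68 [ 0.524 -0.25   0.043] max z 0.071
scene token 0.51 [0.638 0.131 0.075] max z 0.078
scene gear 0.64 [0.766 0.16  0.009] max z 0.016
scene bluebox 0.8 [ 0.774 -0.008  0.029] max z 0.033
scene padlock 0.73 [0.576 0.059 0.071] max z 0.104
scene link 0.71 [ 0.726 -0.147  0.017] max z 0.021
scene guard 0.68 [0.502 0.331 0.141] max z 0.201
top roll 0.57 [ 0.508 -0.257  0.066] max z 0.073
top marker 0.54 [ 0.427 -0.4    0.014] max z 0.02
top gear 0.74 [0.755 0.151 0.008] max z 0.016
top bluebox 0.91 [ 0.755 -0.022  0.029] max z 0.035
top padlock 0.77 [ 0.72  -0.16   0.016] max z 0.024
top link 0.54 [0.694 0.31  0.005] max z 0.011
top guard 0.69 [0.487 0.302 0.147] max z 0.202
pos [0.5604 0.0463 0.0938] yaw -40.51 fix rx,ry 0.0008 0.0019 F [-1.6 -0.9  3.2] T [-0.04  0.13  0.26] open 0.012370568057338948 t 20.4
```

Yaw held at −40.5° for 1 s and the bystanders match their starts. Handing in.

```bash
python3 -c "
from rig import r; print(r.finish_job())"; python3 st.py
```

```text
the job is handed in; nothing more can be done
None
the job is handed in; nothing more can be done
```

I hung the guard astride the rail and let go of it. I then seated the cap in the port, turned it clockwise to the green mark, and handed the job in at about 20.4 s while still gripping it. No verdict was reported.

**Last checks:**
- **Cap turn:** the tool yaw went from 5.0° to −40.5°, a turn of about 45.5°. It stayed within 0.1° over the final second. In the picture, the cap's flange dot points at the green mark.
- **Cap seating:** the gripper height was 93.8 mm, against 93.9 mm expected for a seated cap. The sideways position was within about 2 mm of the port centre as measured in both cameras.
- **Grip:** it was commanded at 100 N, with the fingers stopped on the bar at an opening of 12.4 mm.
- **Guard:** its grip top was at about 0.201 m, against 0.200 m expected when hanging, and nothing was touching it.
- **Bystanders:** all were within about 10 mm of their first measurements.

**What disagreed or was not measured:**
- The two cameras differed by 1–6 mm.
- The rotor angle was not read directly. I inferred it from the tool turn and the picture.
- In the last scene view the network mislabelled the cap as the padlock, and the padlock as the link. The top view found both where they started.
- In the last check the marker was found only in the top view, partly hidden, and read 8 mm off.
- My first subpixel fit of the cap was poor, so I aligned the cap using the port centre, the tool position and a second fit. It went in on the first try.

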